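Fit and load the dry-block heater

ROBOT

A 6-joint arm with a two-finger parallel gripper is mounted at the origin on the work surface. World frame = base frame: x ahead of the robot, y to its left, z up, the work surface at z = 0. Lengths are in mm, angles in rad, forces in N, time in s.
With the tool pointing down it reaches from about 300 to 775 mm from the base axis. Payload 14.6 kg.
Tool frame: the origin (TCP) lies on the centre line of the jaws, within the pads' length; the fingertips stand 19 mm ahead of it and the grasp point (between the pads) is the TCP (bot.tip_reach is the distance from the TCP to the fingertips, in mm); z points along the fingers, y is the line along which they close (so a half turn about z gives the same grasp; the last joint's range is limited). The gripper opens to 85 mm and grips with 20 to 120 N. Pads are 22 mm wide; open, the fingers measure 114 mm over their backs; the gripper's body (76 mm by 85 mm) begins 54 mm behind the grasp point. The pads swing forward as they close: fully open they stand 13 mm farther back than shut.
Start: joints at [-1.328, 0.3, 1.521, -0, 1.321, -0.067], TCP at [167.67, -523.809, 250.281] pointing down, gripper open.
Joint ranges: [-3.03, 3.03], [-0.79, 2.21], [0.23, 2.52], [-1.04, 4.18], [0, 3.07], [-2.55, 2.55]. Speed limits (rad/s): [2.22, 2.22, 2.57, 3.14, 3.14, 3.14].

INTERFACE

Orientations are given as a unit quaternion [w, x, y, z].
In Python, from rig import bot gives the robot as it stands. Calls block until the motion is done:
- bot.move_to(position, orientation): joint-space move of the TCP to a pose.
- bot.servo_line(position, attitude=None, speed=150, until_force=None): straight line of the TCP; attitude=None keeps the orientation; speed is the mean speed in mm/s. With until_force (N) it stops when the force on the tool has changed by that much, and returns True; else False.
- bot.move_joints(angles): joint-space move.
- bot.move_gripper(opening, grip_force=None): finger opening in mm; grip_force is the grip in N (None keeps the last); returns when the fingers have stopped.
- bot.dwell(seconds).
- bot.ik(position, orientation): joint angles nearest the present ones, or None.
- bot.read_state(): the state.
- bot.read_camera(name): name is "scene" or "top"; returns a dict with "image" (420x560x3 uint8, blue, green, red), "depth" (420x560 float32, mm along the optical axis (not along the pixel's ray), 0 where there is no reading), "fovy" (degrees; the focal length in pixels is half the picture's height over the tangent of half this angle, whatever the lens; pixels are square), "cx", "cy" (the principal point, pixels), "eye" and "attitude" of the camera in the world. Camera axes: x right, y down, z forward; pixel columns grow to the right and rows downward; lengths in mm; the calibration is good to about 2 mm. A picture is of the moment at which its call begins.
A pose or a line that the arm cannot do raises bot.MotionError and nothing moves.
- bot.finish_job(): hands the job in; it is judged then, once.
The state is a dict: "clock": time; "joint_positions": joint angles; "qvel": joint speeds; "effort": joint torques, N m; "ee_pos": TCP position; "tool_rot": TCP orientation; "ft_force": force on the tool from outside, world axes, zero at the start; "moment": the same for the moment, N m; "grip_width": finger opening in mm; "grip_force": force on a finger pad.
Only numpy, scipy, OpenCV 4.12 (cv2) and the standard library are available. Lean on these libraries where they do the work, as an engineer would, in place of code of your own. Each camera call takes 0.05 s, during which the arm holds its last target. There are 200 camera calls.

TASK

Get the dry-block heater ready: slide every washed sleeve off the draining rack's pegs and seat each one, head up, fully home in a well of its own in the heater block, and stand every vial from the vial stand fully down in a sleeve in the block, one to a sleeve, keeping the vials upright all the while. When everything is loaded, turn the heater's dial to the third thin mark clockwise from off. Leave the tomatoes and the beaker where they are.

Things in the scene. Friction and masses are not known exactly. Their poses are not given: they have to be found in the camera images.
- heater: Dry-block heater, fixed: white casing about 283 mm (x) by 200 mm (y); its square aluminium block with four wide wells stands 85 mm high in the +x part, a lower deck 60 mm high with the dial in the -x part (towards the robot at yaw 0). Origin: underside, 45 mm towards -x from the middle of the block; z up.
- well0 (a point): Centre of the mouth of one of the block's four wells, in the plane of the block's top (85 mm above the bench). The four stand in a square of 80 mm pitch; each is a vertical round bore 44 mm wide and 48 mm deep with a flat floor. A sleeve fits with about 2 mm of play all round. Axes as the heater's.
- well1 (a point): Centre of the mouth of one of the block's four wells, in the plane of the block's top (85 mm above the bench). The four stand in a square of 80 mm pitch; each is a vertical round bore 44 mm wide and 48 mm deep with a flat floor. A sleeve fits with about 2 mm of play all round. Axes as the heater's.
- well2 (a point): Centre of the mouth of one of the block's four wells, in the plane of the block's top (85 mm above the bench). The four stand in a square of 80 mm pitch; each is a vertical round bore 44 mm wide and 48 mm deep with a flat floor. A sleeve fits with about 2 mm of play all round. Axes as the heater's.
- well3 (a point): Centre of the mouth of one of the block's four wells, in the plane of the block's top (85 mm above the bench). The four stand in a square of 80 mm pitch; each is a vertical round bore 44 mm wide and 48 mm deep with a flat floor. A sleeve fits with about 2 mm of play all round. Axes as the heater's.
- dial (a joint): Dial angle in rad: 0 = off (wide white mark), growing clockwise seen from above; a sprung click every 30 degrees (0.524 rad) pulls it into the nearest setting. Settings 1 to 6 are the thin marks, so the third thin mark is 1.571. Stop at 3.14. Turning takes about 0.05 N m. It starts at off.
- dial_grip (a point): Point to grip on the dial's vertical axis, 29 mm above the deck (89 mm above the bench). Black pointer knob: disc 44 mm wide, 10 mm high, with an upright bar 42 mm long, 14 mm thick, top 40 mm above the deck, a white line on its pointing end. The point turns with it: +y along the bar, at the setting. At off it points to the heater's +y, at the third mark to the heater's +x (the block).
- rack: White draining rack, fixed: a board 310 mm wide, 120 mm along its slope, its face up and to the rack's -x. Origin: on the bench, 52 mm under the middle of the row of peg feet; z up. Four pegs, 20 mm thick, 80 mm long, 78 mm apart along the rack's y, stand square to the board, rising at 55 degrees: direction (-0.574, 0, 0.819) in the rack's axes. Each is fixed in the board and free at its upper, rounded end.
- peg0 (a point): Tip of one draining peg (upper, free end).
- peg1 (a point): Tip of one draining peg (upper, free end).
- peg2 (a point): Tip of one draining peg (upper, free end).
- peg3 (a point): Tip of one draining peg (upper, free end).
- sleeve1: Reducing sleeve: aluminium tube open at both ends, 66 mm long, bore 31 mm; body 40 mm in diameter for 46 mm, then a head 52 mm in diameter, 20 mm high. 0.1 to 0.2 kg. Origin: centre of the foot; z from foot to head. Starts threaded on a peg with 5 mm of play, foot against the board. Seated, its head rests on the block and its origin is 46 mm under the well's mouth. Three or four are present.
- sleeve2: Reducing sleeve: aluminium tube open at both ends, 66 mm long, bore 31 mm; body 40 mm in diameter for 46 mm, then a head 52 mm in diameter, 20 mm high. 0.1 to 0.2 kg. Origin: centre of the foot; z from foot to head. Starts threaded on a peg with 5 mm of play, foot against the board. Seated, its head rests on the block and its origin is 46 mm under the well's mouth. Three or four are present.
- sleeve3: Reducing sleeve: aluminium tube open at both ends, 66 mm long, bore 31 mm; body 40 mm in diameter for 46 mm, then a head 52 mm in diameter, 20 mm high. 0.1 to 0.2 kg. Origin: centre of the foot; z from foot to head. Starts threaded on a peg with 5 mm of play, foot against the board. Seated, its head rests on the block and its origin is 46 mm under the well's mouth. Three or four are present.
- sleeve4: Reducing sleeve: aluminium tube open at both ends, 66 mm long, bore 31 mm; body 40 mm in diameter for 46 mm, then a head 52 mm in diameter, 20 mm high. 0.1 to 0.2 kg. Origin: centre of the foot; z from foot to head. Starts threaded on a peg with 5 mm of play, foot against the board. Seated, its head rests on the block and its origin is 46 mm under the well's mouth. Three or four are present.
- stand: Loose grey plastic vial stand 180 mm (x) by 62 mm (y) by 40 mm high with three round pockets 32 mm wide and 30 mm deep, 58 mm apart along its x axis. Origin: centre of the underside. 0.45 kg; it may be pushed.
- vial1: Capped amber vial, a plain cylinder 28 mm in diameter, 98 mm high (black cap: top 18 mm). Origin: centre of its base, z up. About 0.05 kg. Starts in a pocket of the vial stand, base 10 mm above the bench. In a seated sleeve it stands on the well's floor, base 2 mm below the sleeve's foot, top 30 mm above the sleeve's head. Two or three are present.
- vial2: Capped amber vial, a plain cylinder 28 mm in diameter, 98 mm high (black cap: top 18 mm). Origin: centre of its base, z up. About 0.05 kg. Starts in a pocket of the vial stand, base 10 mm above the bench. In a seated sleeve it stands on the well's floor, base 2 mm below the sleeve's foot, top 30 mm above the sleeve's head. Two or three are present.
- vial3: Capped amber vial, a plain cylinder 28 mm in diameter, 98 mm high (black cap: top 18 mm). Origin: centre of its base, z up. About 0.05 kg. Starts in a pocket of the vial stand, base 10 mm above the bench. In a seated sleeve it stands on the well's floor, base 2 mm below the sleeve's foot, top 30 mm above the sleeve's head. Two or three are present.
- tomato1: Tomato, 72 mm wide and about 55 mm high: leave alone. Origin: centre of the underside.
- tomato2: Tomato, 66 mm wide and about 50 mm high: leave alone. Origin: centre of the underside.
- beaker: Glass beaker, 68 mm wide and 88 mm high: leave alone. Origin: centre of the underside.
Things that resemble listed ones, but are neither listed nor needed, are in the scene too. Leave any green look-alike of the sleeve2 alone.

How it is judged:
By the outcome, as a careful person would: the job done as asked, in the order asked, and still so for the second after the job is handed in, with the robot touching nothing.
Of sleeve1, sleeve2, sleeve3, sleeve4 only 3 to 4 are there at a start; the rules pass over those that are not, and their reading is None.
Of vial1, vial2, vial3 only 2 to 3 are there at a start; the rules pass over those that are not, and their reading is None.
At some moment in a run one of stand may be knocked a few centimetres aside while the robot is not near it.
It also fails if it takes over 210 s, if anything falls off the work surface, if the arm or the gripper's body presses on something with over 40 N, if the wrist force passes 120 N, or if a joint passes its speed limit or range.

## Working session

There is one attempt and no reset: what is moved stays moved. The work goes in short steps, each a Python script; the robot and the scene stay as the last script left them, time stands still between calls to the robot, and variables do not carry over. Pictures are saved under pics/ and viewed, at most 14 in all, crops included, and the job is handed in when it is done.

```bash
ls; mkdir -p pics
python3 - <<'E'
from rig import bot
import cv2,numpy as np,pickle
d={}
for n in("scene","top"):
    c=bot.read_camera(n); d[n]=c; cv2.imwrite(f"pics/{n}0.png",cv2.resize(c["image"],(784,588),interpolation=cv2.INTER_CUBIC)); print(n,c["fovy"],c["cx"],c["cy"],c["eye"],c["attitude"])
pickle.dump(d,open("c0.pkl","wb"))
E
```

```text
pics
scene 47.83713105572405 289.4601820820042 213.46701952689315 [1107.48920853   48.28111874  894.80391364] [-0.20802395  0.68999     0.66036994 -0.21107196]
top 48.164367550018675 274.739345529989 201.09000449261754 [ 373.07570005   46.6890343  1212.5313659 ] [ 0.06989551 -0.69589639  0.71258051 -0.05542433]
```

View pics/scene0.png

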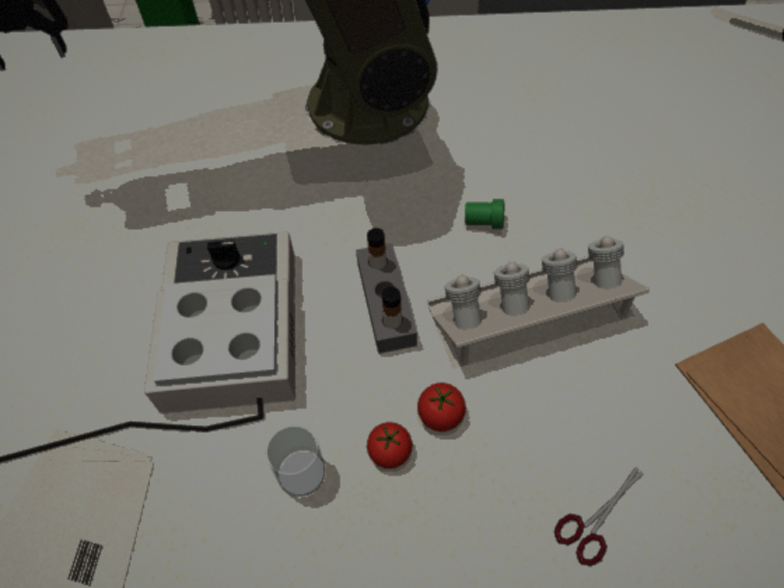

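View pics/top0.png

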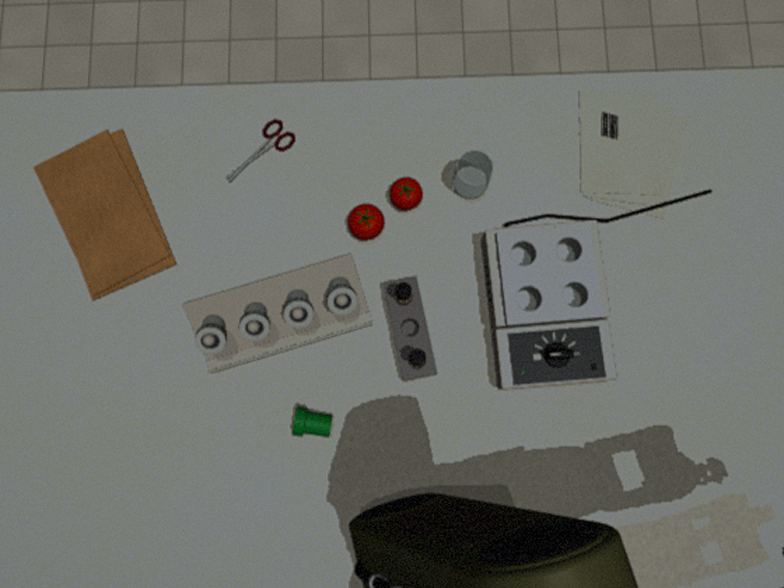

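The top view (784-wide) shows four grey sleeves on pegs at about (211,338), (255,325), (298,312) and (342,298), and a green look-alike lying at (312,421), which I'll leave. The two vials are at (403,293) and (415,357), with an empty pocket between them. The wells are at about (523,253), (569,250), (528,298) and (576,294), and the dial is at (557,354). Next I'll check close crops.

```bash
cat > h.py <<'E'
from rig import bot
import cv2,numpy as np
from scipy.spatial.transform import Rotation as R
def rot(q): return R.from_quat([q[1],q[2],q[3],q[0]])
def quat(r): q=r.as_quat(); return [q[3],q[0],q[1],q[2]]
def foc(c): return c["image"].shape[0]/2/np.tan(np.radians(c["fovy"])/2)
def rays(c,uv):
    uv=np.atleast_2d(uv).astype(float); f=foc(c)
    return rot(c["attitude"]).apply(np.c_[(uv[:,0]-c["cx"])/f,(uv[:,1]-c["cy"])/f,np.ones(len(uv))])
def atz(c,uv,z):
    r=rays(c,uv); e=np.array(c["eye"]); return e+r*((z-e[2])/r[:,2])[:,None]
def cloud(c):
    h,w=c["depth"].shape; v,u=np.mgrid[:h,:w]
    return (np.array(c["eye"])+rays(c,np.c_[u.ravel(),v.ravel()])*c["depth"].reshape(-1,1)).reshape(h,w,3)
def proj(c,p):
    q=rot(c["attitude"]).inv().apply(np.atleast_2d(p)-np.array(c["eye"])); f=foc(c)
    return np.c_[q[:,0]/q[:,2]*f+c["cx"],q[:,1]/q[:,2]*f+c["cy"]]
E
python3 - <<'E'
from h import *; import pickle
d=pickle.load(open("c0.pkl","rb")); c=d["top"]; P=cloud(c)
a=c["image"][160:285,340:445]; cv2.imwrite("pics/heat.png",cv2.resize(a,None,fx=4.7,fy=4.7,interpolation=cv2.INTER_CUBIC))
a=c["image"][175:270,125:315]; a=cv2.convertScaleAbs(a,alpha=1.4);cv2.imwrite("pics/rack.png",cv2.resize(a,None,fx=4.2,fy=4.2,interpolation=cv2.INTER_CUBIC))
np.set_printoptions(precision=1,suppress=True)
for u,v in[(390,195),(150,241),(182,232),(213,223),(244,213),(140,230),(170,255),(288,209),(297,255),(293,233),(398,252),(223,300)]: print(u,v,P[v,u])
E
```

```text
390 195 [ 583.4 -212.8   85.2]
150 241 [482.2 361.9 117.2]
182 232 [501.7 287.  115.8]
213 223 [521.4 214.  115.2]
244 213 [542.6 140.  120.2]
140 230 [516.4 405.5  55.2]
170 255 [455.8 340.6   8.7]
288 209 [551.6  36.1 107.4]
297 255 [442.   18.  109.8]
293 233 [505.   23.9   6.4]
398 252 [ 444.2 -219.3   99.6]
223 300 [340.8 200.6  39.5]
```

View pics/heat.png

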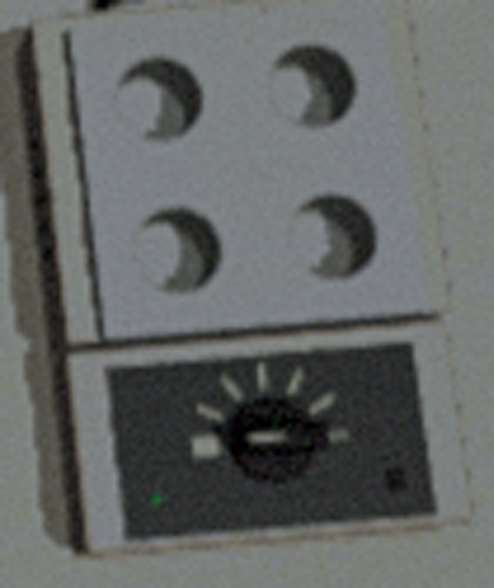

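View pics/rack.png

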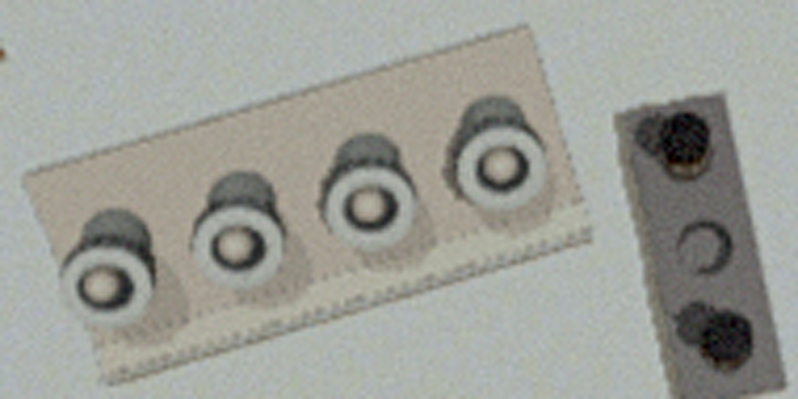

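The heater crop shows the wells at (160,98), (313,87), (179,250) and (334,237), and the dial at (272,440) with its white line to the left, which is off. In the rack crop the head rings centre at (107,285), (238,245), (370,206) and (500,167). All four are grey and threaded, and the green one isn't in this crop. Vial caps are at (686,138) and (727,334).

```bash
python3 - <<'E'
from h import *; import pickle
from scipy.optimize import least_squares
np.set_printoptions(precision=2,suppress=True)
d=pickle.load(open("c0.pkl","rb")); c=d["top"]; s=d["scene"]
o=lambda l,k,u0,v0:(np.array(l)+.5)/k-.5+np.array([u0,v0])
W=o([(160,98),(313,87),(179,250),(334,237)],4.7,340,160)
w=atz(c,W,85)[:,:2]; print("wells",w)
L=np.array([[40,40],[40,-40],[-40,40],[-40,-40]])
def fr(p): a=p[2]; return L@np.array([[np.cos(a),np.sin(a)],[-np.sin(a),np.cos(a)]])+p[:2]
f=least_squares(lambda p:(fr(p)-w).ravel(),[580,-210,0]); print("block",f.x,f.fun)
# scene check
ws=atz(s,o([(192,304),(246,300),(187,351),(244,346)],1.4,0,0),85)[:,:2]
# in scene, lower row is far from the robot
g=least_squares(lambda p:(fr(p)-ws[[2,3,0,1]][[1,0,3,2]]).ravel(),[580,-210,0]) 
g2=least_squares(lambda p:(fr(p)-ws[[3,2,1,0]]).ravel(),[580,-210,0]); print("scene",g2.x,g2.fun)
dl=atz(c,o([(272,440)],4.7,340,160),70)[0]; print("dial",dl, R.from_euler('z',-f.x[2]).apply(dl-[f.x[0],f.x[1],0]))
# rack
H=o([(107,285),(238,245),(370,206),(500,167)],4.2,125,175)
T=o([(103,286),(237,246),(368,206),(500,168)],4.2,125,175)
Ts=o([(606,240),(561,253),(512,266),(461,279)],1.4,0,0)
yl=np.array([1.5,.5,-.5,-1.5])*78; dd=np.array([-.574,0,.819])
def pts(p,t,off=0):
    return R.from_euler('z',p[2]).apply(np.c_[0*yl,yl,0*yl]+[0,0,52]+t*dd+off*np.array([-.819,0,-.574]))+[p[0],p[1],0]
for name,fn in {"tipTop":lambda p:(proj(c,pts(p,77))-T).ravel(),"headTop":lambda p:(proj(c,pts(p,66))-H).ravel(),"tipScene":lambda p:(proj(s,pts(p,79))-Ts).ravel()}.items():
    r=least_squares(fn,[560,250,.28]); print(name,r.x,r.fun)
cl=cloud(c); 
for n,(u,v) in zip("ab",o([(686,138),(727,334)],4.2,125,175)): print("vial",atz(c,[(u,v)],108))
E
python3 - <<'E'
import sys; sys.path.insert(0,'.')
from h import *
print(bot.tip_reach, bot.read_state()["tool_rot"])
E
```

```text
wells [[ 620.63 -175.39]
 [ 624.36 -254.91]
 [ 540.47 -180.41]
 [ 545.22 -260.04]]
block [ 582.67 -217.69    0.06] [-0.36 -0.03  0.58 -0.37 -0.07  0.32 -0.15  0.09]
scene [ 582.91 -218.11    0.05] [-0.03 -0.37 -0.12 -0.11 -0.43  0.31  0.58  0.16]
dial [ 443.14 -224.94   70.  ] [-139.72    0.92   70.  ]
tipTop [551.87 264.43   0.27] [-0.47  0.07 -0.39  0.07  0.28  0.11  0.57 -0.28]
headTop [547.28 263.52   0.27] [-0.59  0.09 -0.07  0.12  0.08 -0.05  0.58 -0.18]
tipScene [555.28 263.49   0.27] [ 0.95 -0.06 -0.77 -0.18 -0.49 -0.08  0.33  0.27]
vial [[555.2   36.09 108.  ]]
vial [[444.05  16.22 108.  ]]
19.0 [-5.32653980e-04  9.88032332e-01  1.54245986e-01 -4.82325425e-05]
```

```bash
cat >> h.py <<'E'
RX,RY,RA=553.,264.,.27           # rack
BX,BY,BA=582.8,-217.9,.0575      # block centre
def rz(a): return R.from_euler('z',a)
RK=rz(RA); D=RK.apply([-.5736,0,.8192]); DS=RK.apply([-.8192,0,-.5736])
def ori(z,y):
    z=np.array(z)/np.linalg.norm(z); y=np.array(y,float); y-=z*(y@z); y/=np.linalg.norm(y)
    return quat(R.from_matrix(np.c_[np.cross(y,z),y,z]))
def down(phi): return ori([0,0,-1],[np.cos(phi),np.sin(phi),0])
def peg(i,t,off=0): return np.array([RX,RY,52])+RK.apply([0,(1.5-i)*78,0])+t*D+off*DS
def rackori(mode,s=1): return ori(-D,s*(DS if mode else RK.apply([0,1,0])))
def well(i): # 0:++ 1:+- 2:-+ 3:--
    return np.array([BX,BY,85])+rz(BA).apply([[40,40,0],[40,-40,0],[-40,40,0],[-40,-40,0]][i])
E
python3 - <<'E'
from h import *
np.set_printoptions(precision=2,suppress=True)
def t(n,p,q):
    j=bot.ik(p,q); print(n,None if j is None else np.array(j))
for m in(0,1):
  for s in(1,-1):
    for i in(0,3):
      for tt in(66,165): t(("rack",m,s,i,tt),peg(i,tt,4),rackori(m,s))
for i in(0,3):
  for k in range(0,8): t(("well",i,k*45),well(i)+[0,0,90],down(BA+k*np.pi/4))
E
```

```text
('rack', 0, 1, 0, 66) [ 0.67  0.42  1.86 -0.67  0.37 -0.6 ]
('rack', 0, 1, 0, 165) [ 0.72  0.18  1.94 -0.53  0.52 -0.72]
('rack', 0, 1, 3, 66) [ 0.16  0.32  2.01  0.29  0.22 -1.94]
('rack', 0, 1, 3, 165) [ 0.15  0.04  2.09  0.18  0.4  -1.84]
('rack', 0, -1, 0, 66) [ 0.67  0.42  1.86 -0.67  0.37  2.54]
('rack', 0, -1, 0, 165) [ 0.72  0.18  1.94 -0.53  0.52  2.42]
('rack', 0, -1, 3, 66) [0.16 0.32 2.01 0.29 0.22 1.2 ]
('rack', 0, -1, 3, 165) [0.15 0.04 2.09 0.18 0.4  1.3 ]
('rack', 1, 1, 0, 66) [ 0.67  0.42  1.86 -0.67  0.37 -2.17]
('rack', 1, 1, 0, 165) [ 0.72  0.18  1.94 -0.53  0.52 -2.29]
('rack', 1, 1, 3, 66) None
('rack', 1, 1, 3, 165) None
('rack', 1, -1, 0, 66) [ 0.67  0.42  1.86 -0.67  0.37  0.97]
('rack', 1, -1, 0, 165) [ 0.72  0.18  1.94 -0.53  0.52  0.85]
('rack', 1, -1, 3, 66) [ 0.16  0.32  2.01  0.29  0.22 -0.37]
('rack', 1, -1, 3, 165) [ 0.15  0.04  2.09  0.18  0.4  -0.27]
('well', 0, 0) [-0.33  0.57  1.31 -0.    1.26 -0.39]
('well', 0, 45) [-0.33  0.57  1.31 -0.    1.26 -1.18]
('well', 0, 90) [-0.33  0.57  1.31 -0.    1.26 -1.96]
('well', 0, 135) None
('well', 0, 180) None
('well', 0, 225) [-0.33  0.57  1.31 -0.    1.26  1.97]
('well', 0, 270) [-0.33  0.57  1.31 -0.    1.26  1.18]
('well', 0, 315) [-0.33  0.57  1.31 -0.    1.26  0.4 ]
('well', 3, 0) [-0.51  0.49  1.44 -0.    1.21 -0.56]
('well', 3, 45) [-0.51  0.49  1.44 -0.    1.21 -1.35]
('well', 3, 90) [-0.51  0.49  1.44 -0.    1.21 -2.13]
('well', 3, 135) None
('well', 3, 180) None
('well', 3, 225) [-0.51  0.49  1.44 -0.    1.21  1.79]
('well', 3, 270) [-0.51  0.49  1.44 -0.    1.21  1.01]
('well', 3, 315) [-0.51  0.49  1.44 -0.    1.21  0.22]
```

```bash
cat >> h.py <<'E'
G=66
def st():
    s=bot.read_state(); return f"t={s['clock']:.1f} p={np.round(s['ee_pos'],1)} w={s['grip_width']:.1f} gf={s['grip_force']:.0f} f={np.round(s['ft_force'],1)}"
def pick(i):
    q=rackori(1,-1)
    bot.move_gripper(85)
    bot.move_to(peg(i,130,4),q)
    hit=bot.servo_line(peg(i,G,4),speed=80,until_force=10); print("down",hit,st())
    bot.move_gripper(45,grip_force=60); print("grip",st())
    bot.servo_line(peg(i,165,4),speed=120); p=peg(i,165,4); p[2]+=50; bot.servo_line(p,speed=150); print("off",st())
def lower(xy,q,ztop,zseat,F=10,r=(1.2,2.2,3.2)):
    """descend; on an early stop, back off and try around"""
    for R_,a in [(0,0)]+[(k,b*np.pi/3) for k in r for b in range(6)]:
        x,y=xy[0]+R_*np.cos(a),xy[1]+R_*np.sin(a)
        bot.servo_line([x,y,ztop],speed=60)
        hit=bot.servo_line([x,y,zseat-2],speed=40,until_force=F); z=bot.read_state()["ee_pos"][2]
        print("try",R_,round(a,1),hit,st())
        if z<zseat+2.5: return True
    return False
def place(xy):
    q=down(BA-np.pi/4)
    bot.move_to([xy[0],xy[1],250],q); bot.servo_line([xy[0],xy[1],165],speed=120)
    ok=lower(xy,q,160,105)
    return ok
E
python3 - <<'E'
from h import *
pick(3)
if bot.read_state()["grip_width"]>49: print(place(well(0)[:2]))
E
```

```text
down False t=3.9 p=[544.6 140.2 104.1] w=84.9 gf=0 f=[ 0.2  0.6 -0.7]
grip t=4.3 p=[544.2 140.2 104.1] w=49.5 gf=59 f=[-10.5  -3.7   9.4]
off t=5.8 p=[489.6 125.1 233.9] w=49.4 gf=62 f=[-0.2 -0.6 -1.2]
try 0 0 True t=8.7 p=[ 620.5 -175.9  147.4] w=49.4 gf=64 f=[-2.1  0.8  7.9]
try 1.2 0.0 True t=9.7 p=[ 621.7 -175.9  147.4] w=49.5 gf=63 f=[-0.4 -0.9  3.8]
try 1.2 1.0 True t=10.6 p=[ 621.  -174.9  147.8] w=49.5 gf=64 f=[-2.7 -0.4  7.6]
try 1.2 2.1 True t=11.6 p=[ 619.9 -174.9  147.6] w=49.4 gf=63 f=[-0.6 -0.3  4.6]
try 1.2 3.1 True t=12.5 p=[ 619.3 -175.8  147.6] w=49.7 gf=63 f=[-0.7  0.4  5.7]
try 1.2 4.2 True t=13.5 p=[ 620.  -176.8  147.2] w=49.7 gf=64 f=[-1.8  0.4  6.9]
try 1.2 5.2 True t=14.5 p=[ 621.2 -176.8  146.8] w=49.5 gf=63 f=[ 1.3 -0.6  3.4]
try 2.2 0.0 True t=15.4 p=[ 622.6 -175.9  147.7] w=49.7 gf=64 f=[-1.1  0.4  7.4]
try 2.2 1.0 True t=16.4 p=[ 621.5 -174.1  148.1] w=49.7 gf=63 f=[-1.7 -0.3  6.8]
try 2.2 2.1 True t=17.3 p=[ 619.3 -174.   148. ] w=49.6 gf=63 f=[-2.  -0.7  5.1]
try 2.2 3.1 True t=18.2 p=[ 618.4 -175.7  147.6] w=49.6 gf=63 f=[-0.6 -0.1  6.2]
try 2.2 4.2 True t=19.2 p=[ 619.6 -177.5  147.2] w=48.9 gf=64 f=[-0.6  0.7  7.7]
try 2.2 5.2 True t=20.9 p=[ 621.6 -177.7  104.4] w=49.6 gf=63 f=[-2.4  1.4  6.4]
True
```

Run:
```python
from h import *
bot.move_gripper(85); p=bot.read_state()["ee_pos"]; print(st())
bot.servo_line([p[0],p[1],200],speed=200)
bot.move_to(peg(2,150,4),rackori(1,-1))
a=[]
c=bot.read_camera("top"); s=bot.read_camera("scene")
i1=cv2.resize(c["image"][150:290,330:450],(514,600),interpolation=cv2.INTER_CUBIC)
cv2.imwrite("pics/p1.png",i1)
b=s["image"][150:290,100:260]; cv2.imwrite("pics/p1s.png",cv2.resize(b,None,fx=4,fy=4,interpolation=cv2.INTER_CUBIC)); print(st())
C=cloud(c); m=(np.hypot(C[...,0]-620.6,C[...,1]+177)<35)&(C[...,2]>98)&(C[...,2]<112); print(m.sum(),np.median(C[m],0),(C[m].max(0)+C[m].min(0))/2)
A=np.c_[C[m][:,:2]-C[m][:,:2].mean(0),np.ones(m.sum())]; print(np.linalg.lstsq(A,C[m][:,2],rcond=None)[0])
```

```text
t=21.3 p=[ 621.6 -177.9  103.7] w=85.5 gf=0 f=[ 0.5 -0.1 -0.1]
t=23.6 p=[478.  202.1 172.6] w=85.2 gf=0 f=[-0.1  0.2 -0. ]
320 [ 621.02316247 -175.46850593  103.55351611] [ 620.48084477 -174.50693384  103.88757387]
[3.89240449e-03 6.10144794e-03 1.03258446e+02]
```

View pics/p1s.png

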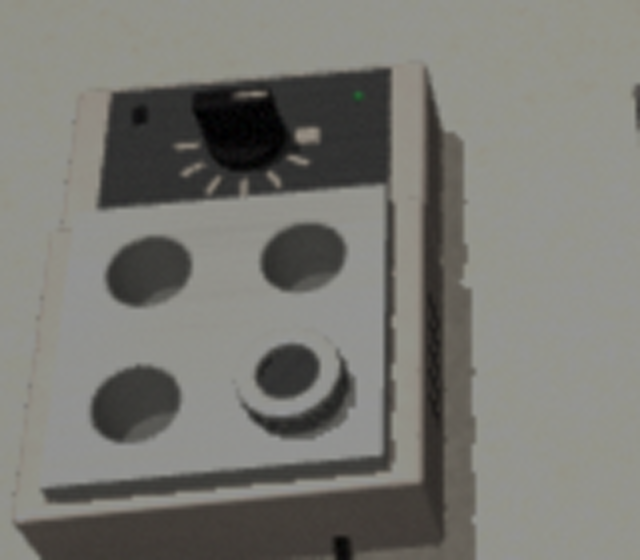

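The crop shows the first sleeve at (295,385), seated flat and head up in the far +y well. Its top reads about 104 mm in depth with negligible tilt. For the next pick I'll pre-close the jaws so the pads swing less as they grip.

```bash
sed -i 's/    bot.move_gripper(85)$/    bot.move_gripper(62)/; s/peg(i,130,4)/peg(i,130,5)/; s/peg(i,G,4)/peg(i,G,5)/; s/xy,q,160,105/xy,q,155,105/; s/peg(i,165,4)/peg(i,165,5)/g' h.py
python3 - <<'E'
from h import *
pick(2)
if bot.read_state()["grip_width"]>48: print(place(well(1)[:2]))
E
```

```text
down False t=25.1 p=[523.  215.2 103.6] w=61.6 gf=0 f=[0.6 0.3 0.2]
grip t=25.4 p=[522.5 215.1 103.7] w=49.0 gf=60 f=[-9.9 -3.2  7.2]
off t=26.9 p=[468.1 200.  233.3] w=49.5 gf=62 f=[-0.4  0.4 -2.5]
try 0 0 True t=30.3 p=[ 625.2 -255.7  147.9] w=49.4 gf=63 f=[-1.4 -0.7  6. ]
try 1.2 0.0 True t=31.0 p=[ 626.3 -255.8  147.6] w=49.4 gf=63 f=[-1.3 -0.8  6. ]
try 1.2 1.0 True t=31.8 p=[ 625.6 -254.7  148.3] w=49.3 gf=63 f=[-1.1  0.8  6.9]
try 1.2 2.1 True t=32.5 p=[ 624.5 -254.7  148.1] w=49.2 gf=63 f=[-1.9 -0.1  6.2]
try 1.2 3.1 True t=33.3 p=[ 623.9 -255.6  148.1] w=49.5 gf=63 f=[-1.2  0.4  6.5]
try 1.2 4.2 True t=34.0 p=[ 624.6 -256.6  147.5] w=49.7 gf=63 f=[-0.1  0.1  6. ]
try 1.2 5.2 True t=35.5 p=[ 625.8 -256.8  104.3] w=49.6 gf=63 f=[-1.  -0.1  5.2]
True
```

Run:
```python
from h import *
def rel():
    bot.move_gripper(85); p=bot.read_state()["ee_pos"]; bot.servo_line([p[0],p[1],200],speed=200)
rel()
for i,w in((1,2),(0,3)):
    pick(i)
    if bot.read_state()["grip_width"]<48: print("miss");break
    if not place(well(w)[:2]+[1.2,-1.3]): break
    rel()
bot.move_to([480,-60,330],down(BA-np.pi/4))
print(st())
```

```text
down False t=39.9 p=[502.1 290.4 103.5] w=62.1 gf=0 f=[-0.9  0.6 -0.4]
grip t=40.2 p=[501.8 290.4 103.8] w=49.4 gf=60 f=[-8.3 -2.6  6.5]
off t=41.6 p=[447.3 275.1 233.3] w=48.9 gf=62 f=[-0.5  0.4 -2.3]
try 0 0 True t=45.7 p=[ 541.7 -181.6  104.2] w=49.1 gf=63 f=[-2.8  1.1  5.6]
down False t=50.1 p=[481.3 365.6 103.6] w=61.9 gf=0 f=[0.1 0.7 0.2]
grip t=50.4 p=[480.9 365.6 103.8] w=49.3 gf=60 f=[-8.1 -3.   5.8]
off t=51.8 p=[426.5 350.2 233.3] w=49.0 gf=62 f=[ 0.  -0.5 -3.1]
try 0 0 True t=56.4 p=[ 546.4 -261.5  104.2] w=49.2 gf=63 f=[-2.   0.8  6.3]
t=58.5 p=[480.2 -60.6 328.9] w=85.1 gf=0 f=[-0.2  0.5 -0. ]
```

Run:
```python
from h import *; import pickle
bot.move_joints([-1.328,.3,1.521,0,1.321,-.067])
c=bot.read_camera("top"); pickle.dump(c,open("c2.pkl","wb"))
cv2.imwrite("pics/p2.png",cv2.resize(cv2.convertScaleAbs(c["image"][155:295,255:445],alpha=1.3),None,fx=4.2,fy=4.2,interpolation=cv2.INTER_CUBIC))
C=cloud(c)
for i in range(4):
    w=well(i); m=(np.hypot(C[...,0]-w[0],C[...,1]-w[1])<24)&(C[...,2]>98)&(C[...,2]<112)
    print(i,w[:2],np.median(C[m][:,2]),np.linalg.lstsq(np.c_[C[m][:,:2]-w[:2],np.ones(m.sum())],C[m][:,2],rcond=None)[0])
```

```text
0 [ 620.4351604  -175.66737397] 103.88051992536612 [-2.79907338e-02  7.75918653e-03  1.03573224e+02]
1 [ 625.03262603 -255.5351604 ] 103.52922596239205 [-2.22490900e-03  2.76545362e-03  1.03288438e+02]
2 [ 540.56737397 -180.2648396 ] 103.48809111041123 [-2.47549763e-02 -3.89546904e-03  1.03252342e+02]
3 [ 545.1648396  -260.13262603] 103.55417444462921 [-1.03306649e-02 -4.46877633e-03  1.03195190e+02]
```

View pics/p2.png

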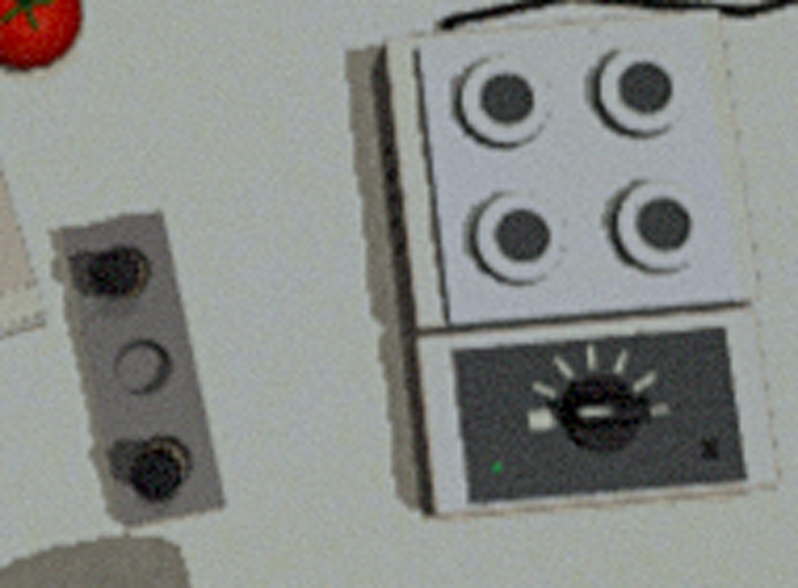

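All four sleeves are home, their tops at about 103.5 mm and flat. The stand has been knocked since the start, and its vials, near (122,271) and (158,470), look slightly off. I'll take a fresh close crop.

Run:
```python
from h import *; import pickle
c=bot.read_camera("top"); s=bot.read_camera("scene"); pickle.dump((c,s),open("c3.pkl","wb"))
k=lambda im:cv2.resize(cv2.convertScaleAbs(im,alpha=1.8,beta=10),None,fx=6.5,fy=6.5,interpolation=cv2.INTER_CUBIC)
a=k(c["image"][200:290,262:318]); b=k(s["image"][155:255,245:307])[:585]
cv2.imwrite("pics/p3.png",np.hstack([a[:585],b[:585]])); print(a.shape,b.shape)
C=cloud(c); np.set_printoptions(precision=0,suppress=True,linewidth=200)
print(C[210:280:2,276:306:2,2])
```

```text
(585, 364, 3) (585, 403, 3)
[[  38.   42.   38.   36.   43.   39.   39.   40.   40.   42.   -5.    2.   -1.   -5.    1.]
 [  42.   41.   35.   38.   38.   40.   41.   37.   37.   42.   -6.    3.   -1.   -1.   -0.]
 [  40.   40.   37.   33.   28.   35.   39.   43.   42.   46.    0.   -2.   -6.   -2.    2.]
 [  36.  111.  110.  114.  111.   74.   25.   41.   38.   38.   -1.    1.   -2.    2.   -1.]
 [ 108.  111.  107.  106.  110.  109.   62.   43.   41.   39.    5.   -2.   -1.    1.   -3.]
 [ 110.  107.  106.  105.  107.  106.   72.   39.   37.   36.   40.    0.   -0.   -4.    0.]
 [ 107.  106.  105.  109.  106.  110.   68.   41.   39.   39.   43.    2.    0.    2.   -1.]
 [  36.  107.  108.  105.  108.   98.   13.   41.   43.   45.   42.   -1.    1.   -2.    1.]
 [  42.   42.   42.   71.   41.   40.   39.   35.   37.   40.   38.    2.    2.    2.    0.]
 [  41.   42.   41.   42.   40.   40.   39.   37.   41.   39.   43.   39.    1.    1.    2.]
 [  41.   38.   39.   43.   39.   39.   38.   39.   43.   41.   39.   39.   -3.   -5.    2.]
 [  38.   43.   41.   45.   39.   41.   40.   36.
[... 1483 characters left out ...]
 110.  110.  112.   91.   53.   42.   40.   42.]
 [  -0.    2.    1.   42.   41.   39.  108.  110.  109.  108.  110.   73.   39.   40.   37.]
 [   3.    4.    3.   37.   40.  107.  108.  108.  108.  108.  108.   66.   37.   39.   42.]
 [   1.    2.   -1.   42.   36.  102.  105.  106.  111.  107.  110.   38.   42.   37.   42.]
 [  -6.    1.    3.   39.   37.   38.  105.  110.  111.  109.  107.   37.   38.   40.   43.]
 [   1.   -3.   -1.    1.   40.   37.   40.  107.  108.   37.   40.   39.   40.   39.   42.]
 [  -1.    1.   -1.   -1.   37.   42.   39.   40.   45.   39.   40.   39.   39.   40.   41.]
 [   0.    0.   -0.   -0.   39.   43.   40.   40.   41.   39.   27.   -5.   -4.   -1.    2.]]
```

View pics/p3.png

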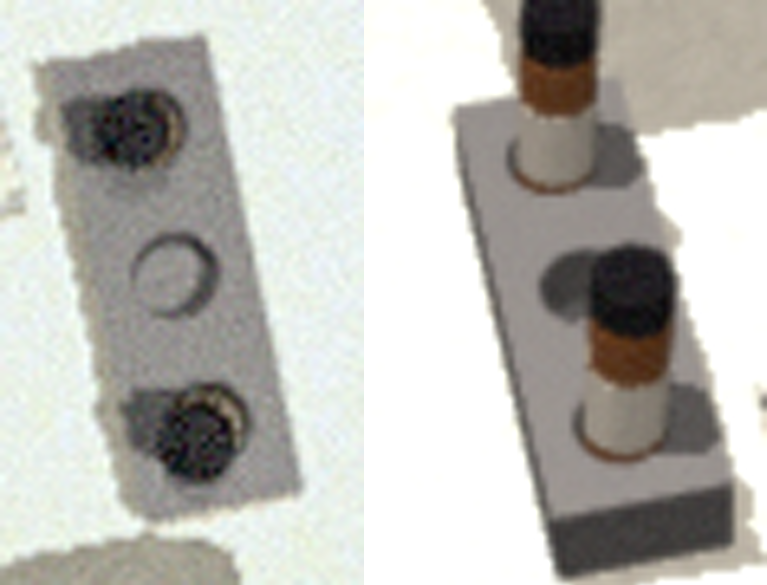

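Run:
```python
from h import *; import pickle
np.set_printoptions(precision=1,suppress=True)
c,s=pickle.load(open("c3.pkl","rb")); C=cloud(c)
o=lambda u,v:((u+.5)/6.5-.5+262,(v+.5)/6.5-.5+200)
mid=atz(c,[o(175,274)],40)[0]
cr=atz(c,[o(35,64),o(206,37),o(300,493),o(150,520)],40); print("corners",cr[:,:2],"centre",cr.mean(0))
ax=(cr[0]+cr[1]-cr[2]-cr[3])[:2]; ax/=np.linalg.norm(ax); print("mid",mid,"axis",ax)
ctr=mid[:2]
for n,sg,(u,v) in (("A",1,(133,128)),("C",-1,(197,440))):
    p=ctr+sg*58*ax; cap=atz(c,[o(u,v)],108)[0]
    m=(C[...,2]>101)&(C[...,2]<116)&(np.hypot(C[...,0]-cap[0],C[...,1]-cap[1])<22)
    q=C[m]; e=(q[:,:2].max(0)+q[:,:2].min(0))/2
    A=np.c_[q[:,:2]-e,np.ones(len(q))]
    print(n,"pocket",p,"cap",cap,"cloud",q.mean(0),e,m.sum(),"lean",cap[:2]-p, "slope",np.linalg.lstsq(A,q[:,2],rcond=None)[0][:2]*90)
```

```text
corners [[562.8  88.6]
 [571.7  21.8]
 [395.7  -8.7]
 [386.9  48.3]] centre [479.3  37.5  40. ]
mid [479.8  36.4  40. ] axis [1.  0.2]
A pocket [536.6  47.8] cap [527.2  50.9 108. ] cloud [525.   52.6 108.2] [524.9  52.2] 109 lean [-9.4  3. ] slope [13.1 -3.5]
C pocket [422.9  24.9] cap [413.9  30.7 108. ] cloud [411.4  31.5 108.2] [411.3  31.6] 115 lean [-9.   5.8] slope [ 7.5 -3.8]
```

```bash
cat >> h.py <<'E'
def vpick(pocket,cap):
    l=np.array(cap)-pocket; phi=np.arctan2(l[1],l[0]); phi-=np.pi*round(phi/np.pi)  # closing along the lean
    p=np.array(pocket)+.2*l; q=down(phi)
    bot.move_gripper(62)
    bot.move_to([p[0],p[1],260],q); 
    hit=bot.servo_line([p[0],p[1],102],speed=100,until_force=6); print("down",hit,st())
    if hit: return
    bot.move_gripper(20,grip_force=30); print("grip",st())
    bot.servo_line([p[0],p[1],128],speed=50)
    bot.servo_line([p[0],p[1],270],speed=150); print("up",st())
def vplace(xy,phi):
    bot.move_to([xy[0],xy[1],270],down(phi)); bot.servo_line([xy[0],xy[1],212],speed=100)
    return lower(xy,None,203,129,F=5,r=(1,2,3))
E
python3 - <<'E'
from h import *; import pickle
np.set_printoptions(precision=1,suppress=True)
c=pickle.load(open("c2.pkl","rb"))
b=atz(c,[((u+.5)/4.2-.5+255,(v+.5)/4.2-.5+155) for u,v in((507,97),(644,88),(522,236),(663,224))],105); print(b[:,:2]); np.save("bores.npy",b)
vpick([536.6,47.8],[526.5,51.2])
c=bot.read_camera("scene"); p=bot.read_state()["ee_pos"]; u,v=map(int,proj(c,p)[0]); print(u,v)
cv2.imwrite("pics/v1.png",cv2.resize(c["image"][max(v-40,0):v+110,u-70:u+70],None,fx=4,fy=4,interpolation=cv2.INTER_CUBIC))
E
```

```text
[[ 622.9 -175.9]
 [ 626.1 -254.2]
 [ 542.2 -179.5]
 [ 547.1 -259.2]]
down False t=65.2 p=[534.8  48.5 102.5] w=62.1 gf=0 f=[0.3 0.3 0. ]
grip t=65.6 p=[534.7  48.5 102.2] w=27.0 gf=29 f=[0.5 0.  3.3]
up t=67.4 p=[534.3  48.5 269. ] w=27.0 gf=29 f=[-0.3  0.7 -0.8]
282 147
```

View pics/v1.png

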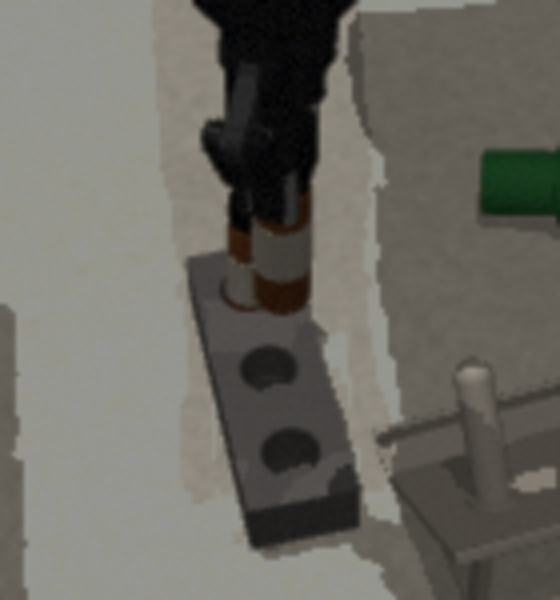

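The first vial hangs upright in the gripper at (280,265), clear of the stand. Next it goes into the far +y sleeve.

Run:
```python
from h import *
b=np.load("bores.npy")
ok=vplace(b[0,:2]-[.6,0],-.4); print(ok)
if ok:
    bot.move_gripper(50); p=bot.read_state()["ee_pos"]; bot.servo_line([p[0],p[1],270],speed=150); print(st())
```

```text
try 0 0 True t=70.0 p=[ 622.5 -175.8  196.2] w=27.3 gf=30 f=[-0.4  0.3  4.6]
try 1 0.0 True t=70.8 p=[ 623.4 -175.9  196.3] w=26.8 gf=30 f=[-1.2 -0.4  4.9]
try 1 1.0 True t=71.6 p=[ 622.9 -175.   196.2] w=27.3 gf=30 f=[-0.7 -0.2  4.5]
try 1 2.1 True t=72.4 p=[ 622.  -174.9  196.1] w=27.3 gf=30 f=[-0.3 -0.8  6.1]
try 1 3.1 True t=73.3 p=[ 621.4 -175.7  196.2] w=27.0 gf=30 f=[-0.3  1.2  5.4]
try 1 4.2 True t=74.1 p=[ 622.2 -176.8  196.2] w=27.0 gf=29 f=[2.  0.6 2.8]
try 1 5.2 True t=74.9 p=[ 623.  -176.7  196.2] w=27.2 gf=30 f=[-1.2  0.7  5.7]
try 2 0.0 True t=75.8 p=[ 624.4 -175.9  196.2] w=27.1 gf=30 f=[-0.3 -0.8  5.4]
try 2 1.0 True t=76.6 p=[ 623.  -174.   194.8] w=27.3 gf=30 f=[-0.2  0.4 -1.1]
try 2 2.1 True t=78.6 p=[ 621.3 -174.2  128.8] w=26.8 gf=30 f=[-1.2 -0.5  5.9]
True
t=80.0 p=[ 620.6 -173.9  268.9] w=50.1 gf=0 f=[ 0.7  0.  -0.5]
```

Run:
```python
from h import *; import pickle
bot.move_joints([-1.328,.3,1.521,0,1.321,-.067])
c=bot.read_camera("top"); pickle.dump(c,open("c4.pkl","wb")); C=cloud(c); np.set_printoptions(precision=1,suppress=True)
m=(C[...,2]>101)&(C[...,2]<116)&(abs(C[...,0]-415)<50)&(abs(C[...,1]-30)<50); q=C[m]
print("cap",m.sum(),q.mean(0),(q.max(0)+q.min(0))/2)
a=cv2.resize(cv2.convertScaleAbs(c["image"][200:290,262:318],alpha=1.8,beta=10),None,fx=6.5,fy=6.5,interpolation=cv2.INTER_CUBIC)
b=cv2.resize(cv2.convertScaleAbs(c["image"][160:250,340:400],alpha=1.3),None,fx=6.5,fy=6.5,interpolation=cv2.INTER_CUBIC)
cv2.imwrite("pics/p4.png",np.hstack([a,b]))
```

```text
cap 115 [411.2  31.7 108.4] [411.3  31.7 107.5]
```

View pics/p4.png

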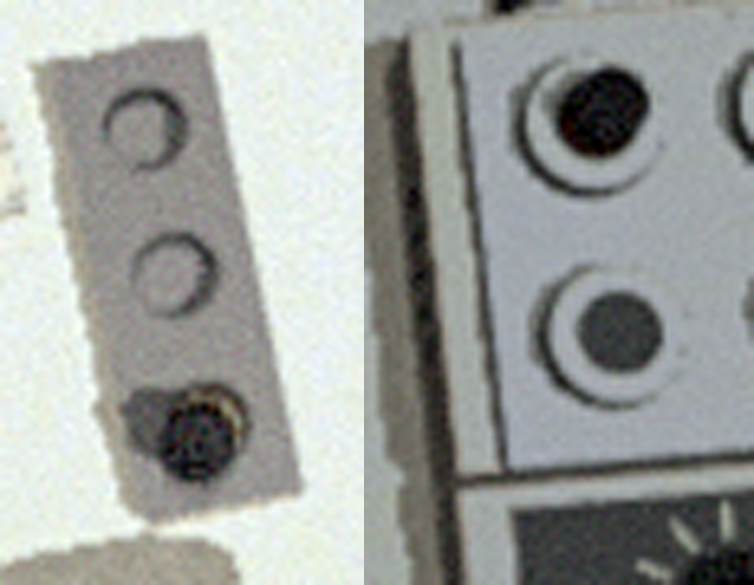

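The stand hasn't moved since the last look: the empty pockets are at (146,128) and (175,274), and the remaining vial is at (200,438). The first vial stands inside its sleeve at (600,110).

Run:
```python
from h import *; import pickle
c=pickle.load(open("c4.pkl","rb")); b=np.load("bores.npy")
o=lambda u,v:((u+.5)/6.5-.5+262,(v+.5)/6.5-.5+200)
P=atz(c,[o(146,128),o(175,274)],40)[:,:2]; print(P); pc=2*P[1]-P[0]; d=P[1]-P[0]; pc=P[1]+d/np.linalg.norm(d)*58; print(pc)
vpick(pc,[412.5,31.2])
if bot.read_state()["grip_width"]>24:
    ok=vplace(b[1,:2]+[-.5,.8],-.4); print(ok)
    if ok:
        bot.move_gripper(50); p=bot.read_state()["ee_pos"]; bot.servo_line([p[0],p[1],270],speed=150); print(st())
```

```text
[[536.59186475  46.08457911]
 [479.77959182  36.38010465]]
[422.6076837   26.61419856]
down False t=86.3 p=[420.8  27.5 102.4] w=61.5 gf=0 f=[-0.1 -0.5  0. ]
grip t=86.7 p=[420.7  27.5 102.2] w=27.1 gf=29 f=[ 0.4 -0.3  2.4]
up t=88.5 p=[420.3  27.5 269.1] w=27.3 gf=29 f=[ 0.4  0.  -0.7]
try 0 0 True t=91.4 p=[ 625.3 -253.2  194.6] w=27.1 gf=30 f=[ 0.3 -0.3 -1.7]
try 1 0.0 True t=92.2 p=[ 626.6 -253.4  196. ] w=27.4 gf=31 f=[-1.1  0.9  5.4]
try 1 1.0 True t=93.1 p=[ 625.8 -252.4  194.5] w=26.9 gf=30 f=[-0.9  0.2  0.1]
try 1 2.1 True t=95.1 p=[ 625.2 -252.6  129.2] w=26.8 gf=30 f=[-0.2  1.1  5.5]
True
t=96.5 p=[ 624.4 -252.2  268.8] w=50.1 gf=0 f=[0.1 1.4 0.6]
```

Run:
```python
from h import *
d=np.array([443.,-225.5])
bot.move_to([*d,200],down(BA)); bot.move_gripper(40)
print(bot.servo_line([*d,92],speed=80,until_force=8),st())
bot.move_gripper(8,grip_force=40); print(st())
for a in range(15,91,15):
    bot.servo_line([*d,92],attitude=down(BA-np.radians(a)),speed=40)
s=bot.read_state(); print(st(),s["moment"],s["joint_positions"])
bot.move_gripper(40); bot.servo_line([*d,200],speed=120)
bot.move_joints([-1.328,.3,1.521,0,1.321,-.067]); print(st())
c=bot.read_camera("top"); s=bot.read_camera("scene")
a=cv2.resize(cv2.convertScaleAbs(c["image"][155:270,335:445],alpha=1.5),None,fx=3.6,fy=3.6,interpolation=cv2.INTER_CUBIC)
b=cv2.resize(cv2.convertScaleAbs(s["image"][155:270,100:210],alpha=1.5),None,fx=3.6,fy=3.6,interpolation=cv2.INTER_CUBIC)
cv2.imwrite("pics/end.png",np.hstack([a,b]))
```

```text
False t=99.1 p=[ 443.2 -225.6   92.5] w=40.2 gf=0 f=[-0.1 -0.3 -1.1]
t=99.4 p=[ 443.2 -225.6   92.4] w=13.3 gf=41 f=[-0.3  0.5  3.3]
t=101.9 p=[ 444.  -226.3   92.4] w=13.0 gf=40 f=[ 9.3 -6.   0. ] [-0.75373825 -1.55517335 -0.00311469] [-5.44822833e-01  3.82902211e-01  1.81723795e+00 -2.35254184e-04
  9.37999948e-01  9.62754173e-01]
t=104.8 p=[ 168.2 -523.4  250. ] w=39.8 gf=0 f=[ 0.3 -0.8  0.2]
```

View pics/end.png

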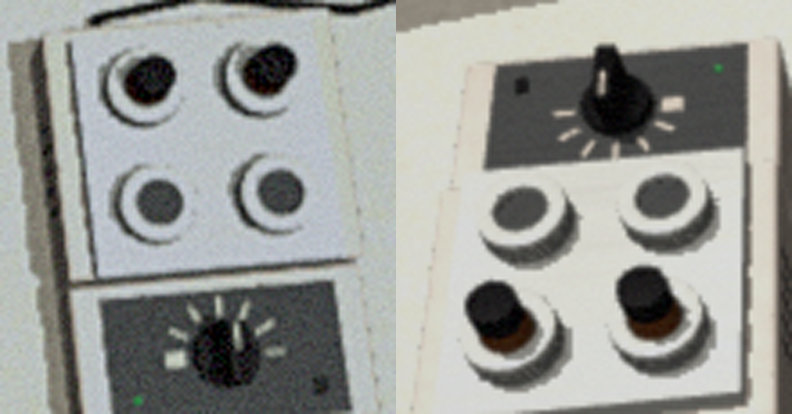

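Both vials stand inside sleeves and all four sleeves are seated. The dial bar now points towards the block, with its white line at (238,335) left and (603,85) right. I'll check that against the projection for setting 3.

Run:
```python
from h import *
np.set_printoptions(precision=0,suppress=True)
c=bot.read_camera("top"); s=bot.read_camera("scene"); C=cloud(c)
for k in(2,3,4):
    u=rz(BA+np.pi/2-k*np.pi/6).apply([1,0,0]); P=np.array([443,-225.5,100])+np.outer([6,20],u)
    print(k,((proj(c,P)-[335,155])*3.6).ravel(),((proj(s,P)-[100,155])*3.6).ravel()+[396,0,396,0])
for w in(0,1):
    x=well(w); m=(np.hypot(C[...,0]-x[0],C[...,1]-x[1])<20)&(C[...,2]>120); print(w,np.median(C[m],0))
```

```text
2 [231. 343. 218. 325.] [609.  74. 619.  89.]
3 [235. 342. 233. 320.] [603.  75. 602.  94.]
4 [240. 342. 249. 323.] [599.  75. 586.  92.]
0 [ 620. -174.  134.]
1 [ 625. -253.  134.]
```

```bash
python3 -c "
from rig import bot; print(bot.finish_job())"
```

```text
the job is handed in; nothing more can be done
None
```

I handed the job in at about 105 s: all four sleeves are seated head up in their own wells, both vials are fully down in separate sleeves, and the dial is at the third thin mark, with the tomatoes, beaker and green look-alike left untouched. A knock to the stand left the vials leaning about 7° in their pockets until I gripped them.

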